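Fill the mould frame with the matching spacer block

ROBOT

A 7-joint arm with a two-finger parallel gripper is mounted at the origin on a cart in front of the work surface, level with it; the furniture and walls round the work are solid. World frame = base frame: x ahead of the robot, y to its left, z up, the work surface at z = 0. Lengths are in m, angles in rad, forces in N, time in s.
With the tool pointing down it reaches from about 0.425 to 0.875 m from the base axis. Payload 4.7 kg.
Tool frame: the origin (TCP) lies at the very end of the fingers, on their centre line; the grasp point (between the pads) lies 19 mm behind it (env.hold_point_z is the distance from the TCP to the grasp point, in m); z points along the fingers, y is the line along which they close (so a half turn about z gives the same grasp; the last joint's range is limited). The gripper opens to 87 mm and grips with 3 to 60 N. Pads are 19 mm wide; open, the fingers measure 117 mm over their backs; the gripper's body (75 mm by 190 mm) begins 51 mm behind the grasp point.
Start: joints at [1.2, 0.321, -0.07, 1.45, 0.023, 1.371, -0.057], TCP at [0.244, -0.602, 0.223] pointing down, gripper open.
Joint ranges: [-2.86, 2.86], [-0.3, 2.09], [-1.38, 1.24], [0.06, 2.45], [-1.56, 4.7], [0.09, 2.05], [-2.69, 2.69]. Speed limits (rad/s): [2.57, 2.57, 3.14, 3.14, 3.14, 3.14, 3.14].

INTERFACE

Orientations are given as [roll, pitch, yaw] about the fixed x, y, z axes, in that order (R = Rz(yaw) Ry(pitch) Rx(roll)).
In Python, from bench import readout, imaging, job, env gives the robot as it stands.
- The arm moves only by the shell command python3 -m jog 'ROWS' [FORCE]. ROWS is JSON, one flat list of numbers, 7 for each row, row after row: the turn, a rotation vector about the tool's x, y, z in units of 5 degrees (1.0 is 5 degrees), then the shift along the tool's x, y, z in units of 25 mm (1.0 is 25 mm), then the closure, from 0 (fully open) to 1 (shut). A call has 1 to 10 rows; each row shifts and turns the commanded pose from where the row before left it, along the tool's axes as they then stand; what a row does not reach is not made up. A row lasts 1/12 s, in which the tool goes at most 41.7 mm and 7.16 degrees, less where a joint would pass 70% of its speed; a pose out of reach is approached as far as the arm can. A call is refused whole if a number of a shift passes 1 or a number of a turn 1, either way. A call with a gripper value outside its range is refused whole. The fingers move at their own pace and stop on an object; FORCE is the grip in N (left out, the last holds). Time passes only in rows, so rows that do not move let the fingers close. It gives the time, the measured TCP pose, the force, the opening and the grip force at its end, in the units of the state.
- readout.get_state(): the state, without advancing time (a new reading comes with each control period).
- imaging.camera(name): name is "scene" or "side" or "wrist"; returns a dict with "color" (400x640x3 uint8, blue, green, red), "depth" (400x640 float32, m along the optical axis (not along the pixel's ray), 0 where there is no reading), "vertical_fov" (degrees; the focal length in pixels is half the picture's height over the tangent of half this angle, whatever the lens; pixels are square), "cx", "cy" (the principal point, pixels), "D" ([k1, k2, p1, p2, k3] as OpenCV has them; the pictures are not rectified), "eye" and "rotation" of the camera in the world; the wrist camera has in their place "hand_eye" (4x4, takes a point from camera to tool coordinates, whose origin is the TCP and whose axes are the flange's). Camera axes: x right, y up, looking along -z (the intrinsics and any distortion apply to the point x, -y, -z); pixel columns grow to the right and rows downward; lengths in m; the calibration is good to about 2 mm. A picture is of the moment at which its call begins: read the wrist's pose just before it.
- job.hand_in(): hands the job in; it is judged then, once.
The state is a dict: "clock": time; "joint_positions": joint angles; "joint_vel": joint speeds; "joint_efforts": joint torques, N m; "tcp_pos": TCP position; "orientation": TCP orientation; "contact_force": force on the tool from outside, world axes, zero at the start; "wrist_torque": the same for the moment, N m; "gripper_width": finger opening in m; "finger_force": force on a finger pad.
Only numpy, scipy, OpenCV 4.12 (cv2) and the standard library are available. Lean on these libraries where they do the work, as an engineer would, in place of code of your own. Each camera call takes 0.05 s, during which the arm holds its last target. There are 200 camera calls.

TASK

One aluminium spacer block already stands in the steel mould frame on the bench. Of the three blocks standing behind the frame, find the one whose length fills the remaining gap (the longest that still fits) and set it down lengthwise in the gap, upright and flat on the bench inside the frame. Leave the block that is already in the frame there, and see that the other two end up standing on the bench.

Things in the scene. Friction and masses are not known exactly. Their poses are not given: they have to be found in the camera images.
- mould_frame: dark steel mould frame, an open-bottomed rectangle of low walls screwed fast to the bench, with a screwed lug outside each short end. Inside it is 154 mm long (its y axis) and 44 mm wide (its x axis); walls 8 mm thick, 14 mm high. Origin: centre of the inside, at bench height. One spacer block already stands in it, close to the -y (right-hand) end; the rest of its length is the gap.
- block_40_mid (a point): centre of the underside of the 40 mm spacer block: bare aluminium, 30 mm wide (x axis), 40 mm long (y axis), 50 mm high (z axis up), 100 g, loose, standing on the bench either in the frame or in the row behind it, roughly parallel to the frame; small dark hole in the middle of its top.
- block_60_mid (a point): centre of the underside of the 60 mm spacer block: bare aluminium, 30 mm wide (x axis), 60 mm long (y axis), 50 mm high (z axis up), 150 g, loose, standing on the bench either in the frame or in the row behind it, roughly parallel to the frame; small dark hole in the middle of its top.
- block_80_mid (a point): centre of the underside of the 80 mm spacer block: bare aluminium, 30 mm wide (x axis), 80 mm long (y axis), 50 mm high (z axis up), 200 g, loose, standing on the bench either in the frame or in the row behind it, roughly parallel to the frame; small dark hole in the middle of its top.
- block_100_mid (a point): centre of the underside of the 100 mm spacer block: bare aluminium, 30 mm wide (x axis), 100 mm long (y axis), 50 mm high (z axis up), 250 g, loose, standing on the bench either in the frame or in the row behind it, roughly parallel to the frame; small dark hole in the middle of its top.
Mind the look-alikes: they are no part of the job. Leave any turquoise look-alike of the part that bears block_100_mid alone.

How it is judged:
At the end, for the whole second after the job is handed in: The 40 and 100 mm blocks, or the 60 and 80 mm ones, are both in the frame: centres within 12 mm of its long centre line, within 70 mm of its middle, parallel to 10 degrees; the first block shifted under 25 mm. All four blocks upright (6 degrees), underside within 6 mm of the bench (((x of block_40_mid in the frame of mould_frame between -0.012 and 0.012 m and y of block_40_mid in the frame of mould_frame between -0.07 and 0.07 m and angle between the y axis of each of block_40_mid, block_100_mid and the y axis of mould_frame, either way round below 0.17 rad and x of block_100_mid in the frame of mould_frame between -0.012 and 0.012 m and y of block_100_mid in the frame of mould_frame between -0.07 and 0.07 m and distance of any of block_40_mid, block_100_mid from where it was at the start of the episode below 0.025 m) or (x of block_60_mid in the frame of mould_frame between -0.012 and 0.012 m and y of block_60_mid in the frame of mould_frame between -0.07 and 0.07 m and angle between the y axis of each of block_60_mid, block_80_mid and the y axis of mould_frame, either way round below 0.17 rad and x of block_80_mid in the frame of mould_frame between -0.012 and 0.012 m and y of block_80_mid in the frame of mould_frame between -0.07 and 0.07 m and distance of any of block_60_mid, block_80_mid from where it was at the start of the episode below 0.025 m)) and height (world z) of block_40_mid between -0.005 and 0.006 m and angle between each of block_40_mid, block_60_mid, block_80_mid, block_100_mid's own z axis and vertical below 0.1 rad and height (world z) of block_60_mid between -0.005 and 0.006 m and height (world z) of block_80_mid between -0.005 and 0.006 m and height (world z) of block_100_mid between -0.005 and 0.006 m); the robot touches nothing.
It also fails if it takes over 40 s, if anything falls off the work surface, if the arm or the gripper's body presses on something with over 40 N, if the wrist force passes 120 N, or if a joint passes its speed limit or range.

## Working session

There is one attempt and no reset: what is moved stays moved. The work goes in short steps, Python scripts to look and compute and a shell command to move; the robot and the scene stay as the last step left them, time stands still between calls to the robot, and variables do not carry over. Pictures are saved under pics/ and viewed, at most 10 in all, crops included, and the job is handed in when it is done.

```bash
mkdir -p pics; cat > h.py <<'E'
import numpy as np,cv2
from bench import readout,imaging,job,env
from scipy.spatial.transform import Rotation as R
def K(c):
    f=200/np.tan(np.radians(c["vertical_fov"])/2)
    return np.array([[f,0,c["cx"]],[0,f,c["cy"]],[0,0,1.]])
def pose(c,s=None):
    if "eye" in c: 
        r=np.array(c["rotation"],float)
        return r,np.array(c["eye"])
    T=np.array(c["hand_eye"]); Rt=R.from_euler('xyz',s["orientation"]).as_matrix()
    return Rt@T[:3,:3],Rt@T[:3,3]+np.array(s["tcp_pos"])
def rays(c,px):
    p=cv2.undistortPoints(np.array(px,float).reshape(-1,1,2),K(c),np.array(c["D"],float)).reshape(-1,2)
    return np.c_[p[:,0],-p[:,1],-np.ones(len(p))]
def plane(c,px,z,s=None):
    r,e=pose(c,s); d=rays(c,px)@r.T
    return e+d*((z-e[2])/d[:,2])[:,None]
def cloud(c,s=None):
    v,u=np.mgrid[0:400,0:640]; r,e=pose(c,s)
    d=rays(c,np.c_[u.ravel(),v.ravel()])*c["depth"].reshape(-1,1)
    return (d@r.T+e).reshape(400,640,3)
E
python3 - <<'E'
from h import *
s=readout.get_state();print(s)
for n in("scene","side"):
    c=imaging.camera(n);cv2.imwrite(f"pics/{n}.png",c["color"]);np.save(n+".npy",c,allow_pickle=True)
    print(n,c["eye"],c["rotation"],c["vertical_fov"],c["D"],(c["depth"]>0).mean())
E
```

```text
{'clock': 0.0, 'joint_positions': array([ 1.20010465,  0.32180602, -0.07004278,  1.45168027,  0.02260409,
        1.37078352, -0.05692227]), 'joint_vel': array([-0.00060112, -0.00018552,  0.00107773,  0.00190228,  0.00019659,
       -0.00044156, -0.00262295]), 'joint_efforts': array([ 2.22438493e-04, -4.91286206e+01, -4.03768821e-01, -3.12528920e+01,
       -6.38740626e-02,  4.37890913e-02,  1.86187690e-04]), 'tcp_pos': array([ 0.24370906, -0.60198807,  0.22146956]), 'orientation': array([-3.13970506e+00,  1.15565152e-04,  3.84761198e-01]), 'contact_force': array([-0.0316529 , -0.59833102, -0.03971546]), 'wrist_torque': array([-0.00396274, -0.01136943,  0.00897218]), 'finger_force': 0.0, 'gripper_width': 0.0874918308498942}
scene [-0.19621739  0.87908007  0.70417919] [ 1.02174306  0.00496073 -2.46823084] 44.85536275554446 [-0.11435057  0.          0.          0.          0.        ] 0.99590234375
side [0.33537036 0.83912239 0.67219238] [ 0.89285553  0.00417382 -2.97827888] 44.9338476871743 [-0.14846386  0.          0.          0.          0.        ] 0.9959609375
```

```bash
sed -i 's/r=np.array(c\["rotation"\],float)/r=R.from_euler("xyz",c["rotation"]).as_matrix()/' h.py
python3 - <<'E'
import cv2
for n in("scene","side"):print(cv2.imread(f"pics/{n}.png").shape)
E
```

```text
(400, 640, 3)
(400, 640, 3)
```

View pics/scene.png

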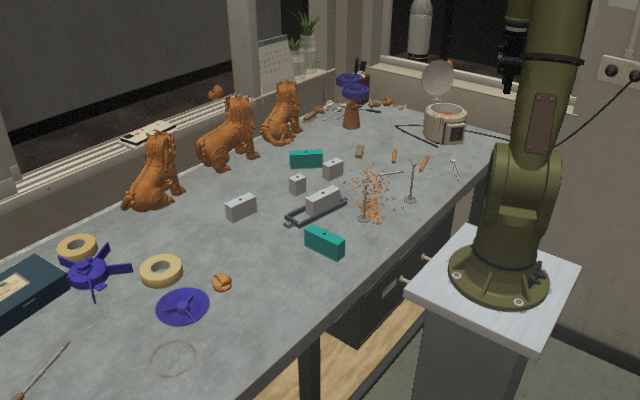

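View pics/side.png

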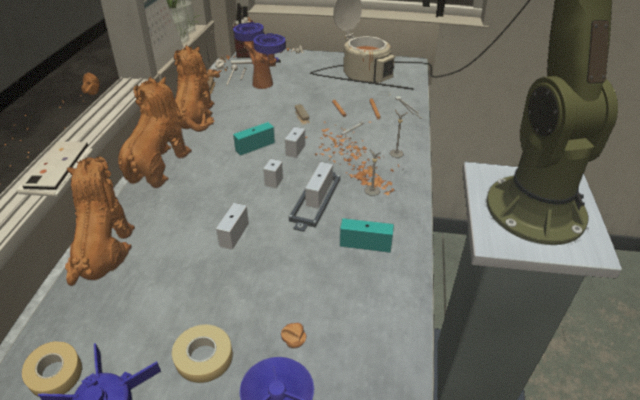

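The side view shows the frame around (315,200) with a block at (319,185). Three grey blocks stand behind it at (233,225), (273,173) and (295,141). Two turquoise look-alikes at (254,138) and (367,235) are to be left alone. Next I measure the top faces.

```bash
cat > m.py <<'E'
from h import *
def tops(c,P,zlo=.044,zhi=.056):
    m=((abs(P[...,0]-.6)<.35)&(abs(P[...,1])<.5)&(P[...,2]>zlo)&(P[...,2]<zhi)).astype(np.uint8)
    hsv=cv2.cvtColor(c["color"],cv2.COLOR_BGR2HSV); m&=(hsv[...,1]<60).astype(np.uint8)
    n,l,st,_=cv2.connectedComponentsWithStats(m)
    for i in range(1,n):
        if st[i,4]<80: continue
        cn=cv2.findContours((l==i).astype(np.uint8),0,2)[0][0].reshape(-1,2)
        q=plane(c,cn,.05,S)[:,:2] 
        (a,b,t)=cv2.minAreaRect((q*1000).astype(np.float32))
        if b[0]>b[1]: b=b[::-1];t+=90   # t+90: direction of second side
        yaw=(t+90+90)%180-90  # long axis angle in world
        print(st[i],"ctr",np.round(a,1),"size",np.round(b,1),"longaxis deg",round(yaw,1))
S=None
if __name__=="__main__":
    for n in("scene","side"):
        c=np.load(n+".npy",allow_pickle=True).item(); P=cloud(c); print(n); tops(c,P)
        hsv=cv2.cvtColor(c["color"],cv2.COLOR_BGR2HSV)
        # frame: dark pixels z in 5..20mm
        m=((hsv[...,2]<95)&(abs(P[...,0]-.6)<.25)&(abs(P[...,1])<.4)&(P[...,2]<.03)).astype(np.uint8)
        nn,l,st,ce=cv2.connectedComponentsWithStats(m)
        for i in range(1,nn):
            if st[i,4]>60: 
                w=P[l==i]; print("dark",st[i],w.min(0).round(3),w.max(0).round(3))
E
python3 m.py
```

```text
scene
[322 158  21  11 139] ctr [ 560.9 -131.6] size [39.4 68.9] longaxis deg 78.2
[288 173  18  11 112] ctr [582.4   2. ] size [39.5 47.5] longaxis deg 80.0
[305 185  35  20 299] ctr [473.   25.1] size [ 39.7 106.3] longaxis deg 80.7
[225 193  31  18 252] ctr [618.6 183.1] size [41.7 86.7] longaxis deg 83.8
dark [290 160  32   9 229] [ 0.623 -0.166  0.003] [ 0.692 -0.089  0.03 ]
dark [214 165  16   8  62] [0.827 0.03  0.004] [0.849 0.079 0.03 ]
dark [329 167  14  13  95] [ 0.542 -0.163  0.002] [ 0.557 -0.106  0.03 ]
dark [296 184  10  11  66] [ 0.568 -0.018  0.003] [0.576 0.016 0.03 ]
dark [170 188  16   8  66] [0.827 0.198 0.007] [0.846 0.238 0.029]
dark [283 195  64  34 652] [ 0.436 -0.067 -0.   ] [0.52  0.148 0.03 ]
dark [132 197  43  15 169] [0.806 0.253 0.009] [0.847 0.362 0.03 ]
dark [233 204  24  18 175] [0.602 0.143 0.004] [0.615 0.219 0.03 ]
dark [305 238  19  17 156] [0.351 0.175 0.006] [0.408 0.182 0.03 ]
side
[285 127  20  16 197] ctr [ 559.4 -132.3] size [33.4 68.2] longaxis deg 81.3
[264 159  19  14 171] ctr [581.6   1.2] size [32.6 45.4] longaxis deg 80.9
[306 162  27  31 432] ctr [473.4  25.6] size [ 31.6 106.9] longaxis deg 81.1
[216 203  31  31 477] ctr [620.5 182.3] size [32.7 85.1] longaxis deg 81.8
dark [235 133  39  21 352] [ 0.622 -0.163 -0.001] [ 0.707 -0.09   0.03 ]
dark [175 148  16  10  78] [ 0.818 -0.087  0.005] [ 0.844 -0.049  0.03 ]
dark [289 173  51  58 592] [ 0.437 -0.056  0.   ] [0.521 0.147 0.03 ]
dark [151 175  17  13  87] [0.83  0.031 0.003] [0.849 0.077 0.029]
dark [231 215  17  32 173] [0.602 0.146 0.003] [0.613 0.218 0.03 ]
dark [117 226  17  13 100] [0.827 0.203 0.007] [0.85 0.24 0.03]
dark [341 236  30  13 226] [0.35  0.174 0.002] [0.407 0.181 0.03 ]
dark [ 84 246  47  34 214] [0.806 0.255 0.007] [0.85  0.362 0.03 ]
```

The lengths identify them. The block in the frame at (319,185) is about 100 mm. Behind it stand the 80 at (233,225), the 40 at (273,173) and the 60 at (295,141). The gap is about 54 mm at most, so the 40 mm block is the one to place. I'll check the path and confirm it with a crop.

```bash
cat > go.py <<'E'
from h import *
import sys
def need(x,y,z,yaw):
    s=readout.get_state(); Rt=R.from_euler('xyz',s["orientation"]).as_matrix()
    Rg=R.from_euler('xyz',[np.pi,0,np.radians(yaw)]).as_matrix()
    rv=R.from_matrix(Rt.T@Rg).as_rotvec(degrees=True)/5
    d=np.array([x,y,z])/1000-s["tcp_pos"]
    print("t",round(s["clock"],2),"tcp",s["tcp_pos"].round(4),"rpy",np.degrees(s["orientation"]).round(2),"q",s["joint_positions"].round(2))
    print("turn units",rv.round(2),"shift units (now axes)",(Rt.T@d/.025).round(2),"(goal axes)",(Rg.T@d/.025).round(2))
if __name__=="__main__": need(*map(float,sys.argv[1:5]))
E
python3 go.py 582 1.5 200 81
python3 - <<'E'
from h import *
c=np.load("side.npy",allow_pickle=True).item();P=cloud(c)
a=np.array([.244,-.602]);b=np.array([.582,.0015]);L=np.linalg.norm(b-a);u=(b-a)/L
q=P[...,:2]-a;t=q@u;dd=abs(q[...,0]*u[1]-q[...,1]*u[0])
for n in("scene","side"):
    c=np.load(n+".npy",allow_pickle=True).item();P=cloud(c);q=P[...,:2]-a;t=q@u;dd=abs(q[...,0]*u[1]-q[...,1]*u[0])
    m=(t>.1)&(t<L+.1)&(dd<.15)&(P[...,2]>.08)&(P[...,2]<.6);print(n,m.sum(),P[m].max(0) if m.any() else "")
im=c["color"][110:260,190:390];cv2.imwrite("pics/crop.png",cv2.resize(im,None,fx=4,fy=4,interpolation=2))
E
```

```text
t 0.1 tcp [ 0.2438 -0.602   0.2216] rpy [-1.799e+02  1.000e-02  2.205e+01] q [ 1.2   0.32 -0.07  1.45  0.02  1.37 -0.06]
turn units [-2.000e-02 -1.000e-02 -1.179e+01] shift units (now axes) [ 21.6  -17.3    0.89] (goal axes) [25.96  9.59  0.86]
scene 369 [ 0.45546939 -0.16032631  0.14526639]
side 477 [ 0.45434098 -0.15979964  0.14265005]
```

View pics/crop.png

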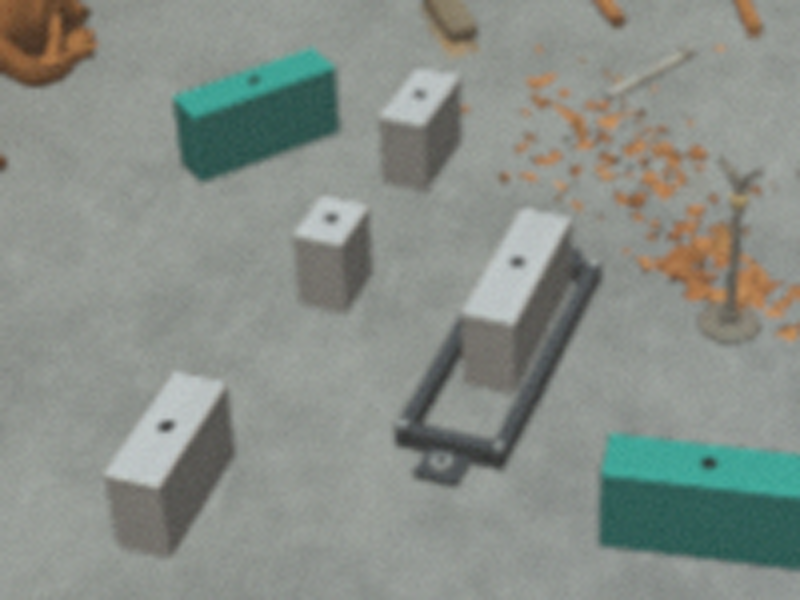

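The crop shows that the smallest block, crop (332,250), i.e. side (273,173), has a nearly square top and is the 40 mm one. The gap at crop (460,400) is about half the length of the block in the frame, so the 40 is the longest that fits.

```bash
python3 -m jog '[0,0,-1,0,0,0,0, 0,0,-1,0,0,0,0, 0,0,-1,0,0,0,0, 0,0,-1,0,0,0,0, 0,0,-1,0,0,0,0, 0,0,-1,0,0,0,0, 0,0,-1,0,0,0,0, 0,0,-1,0,0,0,0, 0,0,-1,0,0,0,0, 0,0,-1,0,0,0,0]' && python3 -m jog '[0,0,-1,0,0,0,0, 0,0,-0.8,0,0,0,0, 0,0,0,1,0.3,0,0, 0,0,0,1,0.3,0,0, 0,0,0,1,0.3,0,0, 0,0,0,1,0.3,0,0, 0,0,0,1,0.3,0,0, 0,0,0,1,0.3,0,0, 0,0,0,1,0.3,0,0, 0,0,0,1,0.3,0,0]'; python3 go.py 582 1.5 200 81
```

```text
clock: 0.93
tcp_pos: [0.2438, -0.6022, 0.2219]
orientation: [-3.141, -0.001, 1.262]
contact_force: [-0.6, -0.9, -0.5]
gripper_width: 0.0869
finger_force: 0.0
clock: 1.77
tcp_pos: [0.3345, -0.4128, 0.2221]
orientation: [-3.141, -0.0, 1.415]
contact_force: [0.8, 0.2, 0.2]
gripper_width: 0.0871
finger_force: 0.0
t 1.77 tcp [ 0.3345 -0.4128  0.2221] rpy [-1.7996e+02 -2.0000e-02  8.1050e+01] q [ 1.15  0.09 -0.33  1.74  0.03  1.33  0.66]
turn units [-0.01 -0.    0.01] shift units (now axes) [17.91  7.2   0.89] (goal axes) [17.92  7.18  0.88]
```

```bash
python3 -m jog '[0,0,0,1,0.4,0,0, 0,0,0,1,0.4,0,0, 0,0,0,1,0.4,0,0, 0,0,0,1,0.4,0,0, 0,0,0,1,0.4,0,0, 0,0,0,1,0.4,0,0, 0,0,0,1,0.4,0,0, 0,0,0,1,0.4,0,0, 0,0,0,1,0.4,0,0]' ; python3 go.py 582 1.5 200 81
```

```text
clock: 2.52
tcp_pos: [0.4585, -0.2047, 0.2223]
orientation: [-3.141, 0.0, 1.414]
contact_force: [0.2, -0.3, -0.1]
gripper_width: 0.087
finger_force: 0.0
t 2.52 tcp [ 0.4585 -0.2047  0.2223] rpy [-1.7997e+02  1.0000e-02  8.1040e+01] q [ 0.91  0.03 -0.55  1.79  0.02  1.32  0.2 ]
turn units [-0.01  0.    0.01] shift units (now axes) [8.92 3.6  0.89] (goal axes) [8.92 3.59 0.89]
```

```bash
python3 -m jog '[0,0,0,1,0.4,0.1,0, 0,0,0,1,0.4,0.1,0, 0,0,0,1,0.4,0.1,0, 0,0,0,1,0.4,0.1,0, 0,0,0,1,0.4,0.1,0, 0,0,0,1,0.4,0.1,0, 0,0,0,1,0.4,0.1,0, 0,0,0,1,0.4,0.1,0, 0,0,0,0.9,0.4,0.1,0, 0,0,0,0,0,0,0]' ; python3 go.py 582 1.5 200 81
cat > w.py <<'E'
import m
from m import *
import sys
m.S=s=readout.get_state(); c=imaging.camera("wrist"); c["S"]=s
cv2.imwrite(f"pics/{sys.argv[1]}.png",c["color"]);np.save(sys.argv[1]+".npy",c,allow_pickle=True)
P=cloud(c,s);tops(c,P)
E
python3 w.py w1
```

```text
clock: 3.35
tcp_pos: [0.5827, 0.0061, 0.1992]
orientation: [-3.141, -0.004, 1.422]
contact_force: [-0.3, 0.2, -0.2]
gripper_width: 0.0871
finger_force: 0.0
t 3.35 tcp [0.5827 0.0061 0.1992] rpy [-179.96   -0.25   81.46] q [ 0.57  0.26 -0.73  1.64  0.18  1.31 -0.34]
turn units [-0.01 -0.05  0.09] shift units (now axes) [-0.19 -0.   -0.03] (goal axes) [-0.19 -0.   -0.03]
[ 323    0   32   58 1786] ctr [621.8 163.3] size [29.9 50.9] longaxis deg 82.6
[ 208  147   35   89 2431] ctr [479.2  21.7] size [31.3 97.7] longaxis deg 81.1
[313 180  28  37 983] ctr [586.2  -0.6] size [29.6 40.1] longaxis deg 81.5
[313 284  26  23 550] ctr [ 567.7 -117.5] size [29.5 29.6] longaxis deg 81.0
```

View pics/w1.png

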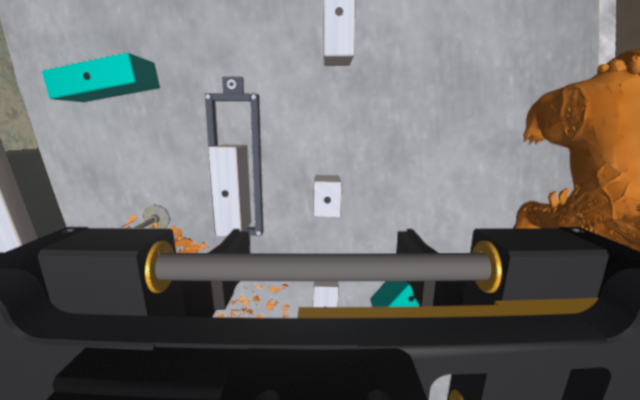

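The wrist view shows the 40 mm block's hole at (327,200) and the frame block at (226,190). The frame's corner screws are at (209,97), (254,97) and (259,232), and the gap lies above the frame block. I measure again now the arm is at rest.

```bash
python3 -m jog '[0,0,0,-0.2,0,0,0, 0,0,0,0,0,0,0, 0,0,0,0,0,0,0]' ; python3 w.py w2; cat > fr.py <<'E'
from h import *
import sys
c=np.load(sys.argv[1]+".npy",allow_pickle=True).item();s=c["S"];P=cloud(c,s)
g=cv2.cvtColor(c["color"],cv2.COLOR_BGR2GRAY)
m=((g<100)&(P[...,2]>-.004)&(P[...,2]<.025)&(abs(P[...,0]-.477)<.07)&(abs(P[...,1]-.05)<.13)).astype(np.uint8)
n,l,st,_=cv2.connectedComponentsWithStats(m);i=1+st[1:,4].argmax();print(st[i])
v,u=np.nonzero(l==i);q=plane(c,np.c_[u,v],.014,s)[:,:2]*1000
a=np.radians(81.1);U=np.c_[np.sin(a),-np.cos(a)].ravel();V=np.array([np.cos(a),np.sin(a)])
o=np.array([479.,45.]);X=(q-o)@U;Y=(q-o)@V
print("X hist (frame-x)");print(np.histogram(X,np.arange(-40,41,4)))
print("Y",np.histogram(Y,np.arange(-112,112,4)))
# long walls: fit line; end wall
for lo,hi in((-35,-18),(15,35)):
    k=(X>lo)&(X<hi)&(Y>20)&(Y<65); print("wall",k.sum(),np.percentile(X[k],[2,50,98]).round(1),"slope deg",np.degrees(np.polyfit(Y[k],X[k],1)[0]).round(2))
k=(abs(X)>8)&(abs(X)<18)&(Y>50);print("end",np.percentile(Y[k],[2,50,98]).round(1))
print("origin",o,"U",U,"V",V)
E
python3 fr.py w2
```

```text
clock: 3.65
tcp_pos: [0.5806, -0.0076, 0.1999]
orientation: [-3.141, 0.001, 1.411]
contact_force: [0.5, -0.0, 0.6]
gripper_width: 0.0871
finger_force: 0.0
[ 321    0   32   42 1279] ctr [620.6 155.7] size [29.5 36.4] longaxis deg 81.9
[ 207  134   36   90 2557] ctr [479.2  21.9] size [31.3 97.1] longaxis deg 81.1
[ 313  167   28   37 1023] ctr [586.2  -1.1] size [29.4 39.3] longaxis deg 80.9
[313 281  26  26 641] ctr [ 564.6 -130.7] size [30.  33.8] longaxis deg 80.8
[ 204   65   59  168 2275]
X hist (frame-x)
(array([  0,   0,   0,   0, 151, 171, 100,  25,  25,  67,  49,  38,  77,
       226, 325,  49, 112, 449, 403,   8]), array([-40, -36, -32, -28, -24, -20, -16, -12,  -8,  -4,   0,   4,   8,
        12,  16,  20,  24,  28,  32,  36,  40]))
Y (array([  0,   0,   0,   0,   8,  19,  25,  38,  46,  36,  27,  43,  30,
        29,  27,  29,  40,  37,  33,  30,  42,  31,  30,  44,  32,  33,
        43,  31,  42,  33,  44,  32,  50,  37,  40,  52,  54,  61,  55,
        56,  59,  55,  61,  64,  59,  59, 111, 160, 132,  69,  35,  30,
        42,   0,   0]), array([-112, -108, -104, -100,  -96,  -92,  -88,  -84,  -80,  -76,  -72,
        -68,  -64,  -60,  -56,  -52,  -48,  -44,  -40,  -36,  -32,  -28,
        -24,  -20,  -16,  -12,   -8,   -4,    0,    4,    8,   12,   16,
         20,   24,   28,   32,   36,   40,   44,   48,   52,   56,   60,
         64,   68,   72,   76,   80,   84,   88,   92,   96,  100,  104,
        108]))
wall 177 [-23.8 -20.9 -18.1] slope deg -0.19
wall 271 [17.1 31.1 34.8] slope deg 4.42
end [51.6 79.5 99. ]
origin [479.  45.] U [ 0.98795987 -0.15471039] V [0.15471039 0.98795987]
```

```bash
cat >> fr.py <<'E'
print("---top only")
k=(P[v,u,2]>.0105)&(P[v,u,2]<.018); x,y=X[k],Y[k]
for lo,hi in((-34,-14),(12,40)):
    j=(x>lo)&(x<hi)&(y>35)&(y<65); print("wall",j.sum(),np.percentile(x[j],[3,50,97]).round(1))
j=(abs(x-3)<12)&(y>50);print("end",j.sum(),np.percentile(y[j],[3,50,97]).round(1)); print("y range",y.min(),y.max())
im=c["color"][60:240,190:350];cv2.imwrite("pics/%s_c.png"%sys.argv[1],cv2.resize(im,None,fx=3.3,fy=3.3,interpolation=2))
E
python3 fr.py w2 | sed -n '/top only/,$p'
```

```text
---top only
wall 172 [-23.7 -20.3 -16.9]
wall 165 [27.9 31.1 34.4]
end 157 [76.  79.4 83.5]
y range -83.39605959543476 83.62825561236973
```

View pics/w2_c.png

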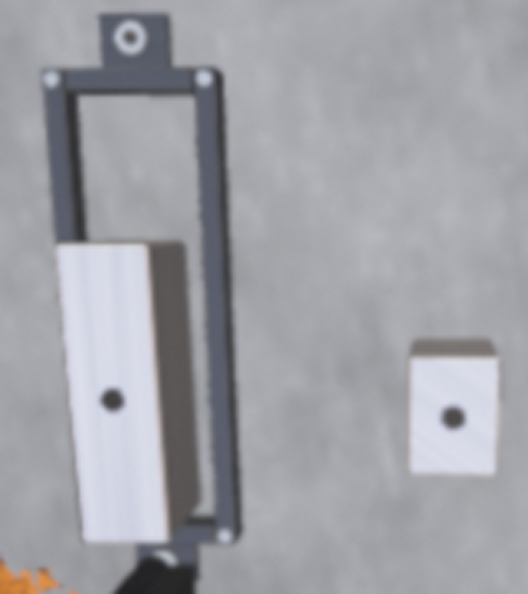

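Frame centre is at about (484.3, 43.7), and the gap is about 49 mm long. The 40 mm block is at (586.2, −1.0), and its target is (491.9, 95.4). I go for the grasp.

```bash
python3 go.py 586.2 -1 20 81
```

```text
t 3.7 tcp [ 0.5807 -0.0071  0.2001] rpy [1.800e+02 6.000e-02 8.088e+01] q [ 0.59  0.26 -0.72  1.64  0.18  1.31 -0.33]
turn units [ 0.    0.01 -0.02] shift units (now axes) [0.28 0.18 7.2 ] (goal axes) [0.28 0.18 7.2 ]
```

```bash
python3 -m jog '[0,0,0,0.28,0.18,0.8,0, 0,0,0,0,0,0.8,0, 0,0,0,0,0,0.8,0, 0,0,0,0,0,0.8,0, 0,0,0,0,0,0.6,0, 0,0,0,0,0,0,0, 0,0,0,0,0,0,0]'; python3 go.py 586.2 -1 20 81; python3 w.py w3
```

```text
clock: 4.28
tcp_pos: [0.586, 0.0002, 0.1047]
orientation: [-3.14, 0.0, 1.413]
contact_force: [0.1, -0.7, -0.1]
gripper_width: 0.0864
finger_force: 0.0
t 4.28 tcp [5.860e-01 2.000e-04 1.047e-01] rpy [-1.7992e+02  2.0000e-02  8.0980e+01] q [ 0.54  0.35 -0.7   1.74  0.25  1.15 -0.39]
turn units [-0.02  0.   -0.  ] shift units (now axes) [-0.04  0.02  3.39] (goal axes) [-0.05  0.02  3.39]
[316   0  45  17 714] ctr [618.9 141.9] size [ 9.7 29. ] longaxis deg -8.8
[ 154  148   52  105 3930] ctr [481.5  30. ] size [32.  82.4] longaxis deg 81.4
[ 304  195   40   50 1924] ctr [586.4  -0.9] size [29.6 39.8] longaxis deg 80.3
```

Centred. I lower the rest of the way and close.

```bash
python3 -m jog '[0,0,0,-0.05,0,0.7,0, 0,0,0,0,0,0.7,0, 0,0,0,0,0,0.7,0, 0,0,0,0,0,0.7,0, 0,0,0,0,0,0.57,0, 0,0,0,0,0,0,0, 0,0,0,0,0,0,0]' && python3 -m jog '[0,0,0,0,0,0,0.5, 0,0,0,0,0,0,0.8, 0,0,0,0,0,0,0.8, 0,0,0,0,0,0,0.8, 0,0,0,0,0,0,0.8, 0,0,0,0,0,0,0.8, 0,0,0,0,0,0,0.8, 0,0,0,0,0,0,0.8]' 25; python3 go.py 586.2 -1 20 81
```

```text
clock: 4.92
tcp_pos: [0.5866, -0.0003, 0.0212]
orientation: [3.142, -0.0, 1.414]
contact_force: [0.0, -0.6, -0.2]
gripper_width: 0.0869
finger_force: 0.0
clock: 5.58
tcp_pos: [0.5864, -0.0002, 0.0208]
orientation: [3.142, 0.0, 1.415]
contact_force: [-0.5, 0.5, -0.1]
gripper_width: 0.0417
finger_force: 0.0
t 5.58 tcp [ 5.864e-01 -2.000e-04  2.080e-02] rpy [1.7999e+02 1.0000e-02 8.1050e+01] q [ 0.51  0.45 -0.67  1.8   0.33  1.   -0.45]
turn units [0.   0.   0.01] shift units (now axes) [-0.03 -0.    0.03] (goal axes) [-0.03 -0.    0.03]
```

Fingers are still closing.

```bash
python3 -m jog '[0,0,0,0,0,0,0.8, 0,0,0,0,0,0,0.8, 0,0,0,0,0,0,0.8, 0,0,0,0,0,0,0.8, 0,0,0,0,0,0,0.8]' 25 && python3 -m jog '[0,0,0,0,0,-0.6,0.8, 0,0,0,0,0,-0.8,0.8, 0,0,0,0,0,-0.8,0.8, 0,0,0,0,0,-0.6,0.8, 0,0,0,0,0,0,0.8, 0,0,0,0,0,0,0.8]'; python3 go.py 491.9 96.2 90 81
```

```text
clock: 6.0
tcp_pos: [0.5864, -0.0002, 0.0208]
orientation: [-3.142, 0.0, 1.415]
contact_force: [-0.3, -0.5, 0.3]
gripper_width: 0.0294
finger_force: 25.0
clock: 6.5
tcp_pos: [0.5868, -0.0003, 0.0911]
orientation: [3.14, 0.0, 1.414]
contact_force: [0.0, -0.3, -0.3]
gripper_width: 0.0296
finger_force: 25.0
t 6.5 tcp [ 5.868e-01 -3.000e-04  9.110e-02] rpy [1.7992e+02 2.0000e-02 8.1040e+01] q [ 0.54  0.37 -0.7   1.75  0.26  1.12 -0.4 ]
turn units [0.02 0.   0.01] shift units (now axes) [ 3.22 -4.35  0.04] (goal axes) [ 3.22 -4.35  0.04]
```

```bash
python3 -m jog '[0,0,0,0.5,-0.7,0,0.8, 0,0,0,0.5,-0.7,0,0.8, 0,0,0,0.5,-0.7,0,0.8, 0,0,0,0.5,-0.7,0,0.8, 0,0,0,0.6,-0.8,0,0.8, 0,0,0,0.6,-0.75,0,0.8, 0,0,0,0,0,0,0.8, 0,0,0,0,0,0,0.8, 0,0,0,0,0,0,0.8]'; python3 go.py 491.9 96.2 20.5 81; python3 w.py w4; python3 fr.py w4 | sed -n '/origin/,$p'
```

```text
clock: 7.25
tcp_pos: [0.4911, 0.095, 0.0899]
orientation: [-3.141, 0.001, 1.414]
contact_force: [-0.1, 0.3, -0.6]
gripper_width: 0.0298
finger_force: 25.0
t 7.25 tcp [0.4911 0.095  0.0899] rpy [-1.7995e+02  4.0000e-02  8.1030e+01] q [ 0.49  0.19 -0.8   1.95  0.15  1.07 -0.52]
turn units [-0.01  0.01  0.01] shift units (now axes) [0.06 0.03 2.78] (goal axes) [0.05 0.02 2.78]
[ 473    7   58  130 5942] ctr [621.8 178.7] size [32.3 79.4] longaxis deg 82.3
origin [479.  45.] U [ 0.98795987 -0.15471039] V [0.15471039 0.98795987]
---top only
wall 268 [-24.8 -21.6 -18.5]
wall 270 [25.6 29.2 32.3]
end 267 [77.5 80.8 84.1]
y range 34.41542565734353 84.959825134648
```

View pics/w4.png

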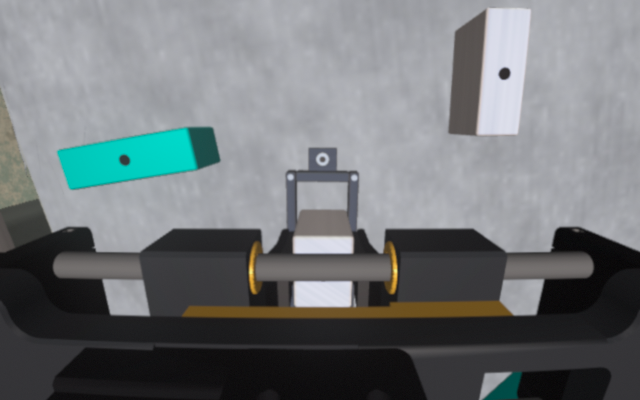

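The block hangs centred over the gap: the frame screws are at (290,177) and (354,177), and the block spans columns 293–353. I lower it slowly.

```bash
python3 -m jog '[0,0,0,0.05,0,0.5,0.8, 0,0,0,0,0,0.5,0.8, 0,0,0,0,0,0.4,0.8, 0,0,0,0,0,0.2,0.8, 0,0,0,0,0,0,0.8, 0,0,0,0,0,0,0.8]'; python3 go.py 491.1 96.2 20.8 81
```

```text
clock: 7.8
tcp_pos: [0.4912, 0.097, 0.0501]
orientation: [-3.14, -0.0, 1.415]
contact_force: [0.8, -0.6, 0.2]
gripper_width: 0.0297
finger_force: 25.0
t 7.8 tcp [0.4912 0.097  0.0501] rpy [-1.7992e+02 -1.0000e-02  8.1050e+01] q [ 0.47  0.25 -0.78  1.98  0.21  0.99 -0.57]
turn units [-0.02 -0.    0.01] shift units (now axes) [-0.03  0.    1.17] (goal axes) [-0.03  0.    1.17]
```

```bash
python3 -m jog '[0,0,0,-0.02,0,0.3,0.8, 0,0,0,0,0,0.3,0.8, 0,0,0,0,0,0.2,0.8, 0,0,0,0,0,0.2,0.8, 0,0,0,0,0,0.1,0.8, 0,0,0,0,0,0.06,0.8, 0,0,0,0,0,0,0.8, 0,0,0,0,0,0,0.8]'; python3 go.py 491.1 96.2 20.8 81
```

```text
clock: 8.47
tcp_pos: [0.4916, 0.0966, 0.0219]
orientation: [3.141, -0.0, 1.415]
contact_force: [-0.2, 0.3, -0.5]
gripper_width: 0.0296
finger_force: 25.0
t 8.47 tcp [0.4916 0.0966 0.0219] rpy [179.99  -0.    81.05] q [ 0.44  0.3  -0.76  2.    0.25  0.94 -0.61]
turn units [ 0.   -0.    0.01] shift units (now axes) [-0.02 -0.02  0.04] (goal axes) [-0.02 -0.02  0.04]
```

```bash
python3 -m jog '[0,0,0,0,0,0.05,0.8, 0,0,0,0,0,0,0.8, 0,0,0,0,0,0,0.8]' && python3 -m jog '[0,0,0,0,0,0,0.55, 0,0,0,0,0,0,0.5, 0,0,0,0,0,0,0.4, 0,0,0,0,0,0,0.3, 0,0,0,0,0,0,0.3, 0,0,0,0,0,0,0.3, 0,0,0,0,0,0,0.3]' && python3 -m jog '[0,0,0,0,0,-0.4,0.3, 0,0,0,0,0,-0.8,0.3, 0,0,0,0,0,-1,0.3, 0,0,0,0,0,-1,0.3, 0,0,0,0,0,-1,0.3, 0,0,0,0,0,-1,0.3, 0,0,0,-1,0,-1,0.3, 0,0,0,-1,0,0,0.3, 0,0,0,-1,0,0,0.3, 0,0,0,-1,0,0,0.3]'&& python3 -m jog '[0,0,0,-1,0,0,0.3, 0,0,0,0,0,0,0.3, 0,0,0,0,0,0,0.3]'; python3 w.py w5; python3 fr.py w5 | sed -n '/---/,$p'
```

```text
clock: 8.72
tcp_pos: [0.4917, 0.0965, 0.0207]
orientation: [3.141, 0.0, 1.414]
contact_force: [0.5, -0.1, 0.2]
gripper_width: 0.0298
finger_force: 25.0
clock: 9.3
tcp_pos: [0.4915, 0.0965, 0.0205]
orientation: [-3.142, 0.0, 1.415]
contact_force: [0.3, 0.4, 1.0]
gripper_width: 0.0596
finger_force: 0.0
clock: 10.13
tcp_pos: [0.4761, -0.003, 0.177]
orientation: [3.139, 0.001, 1.416]
contact_force: [0.5, -0.3, -0.9]
gripper_width: 0.0607
finger_force: 0.0
clock: 10.38
tcp_pos: [0.4719, -0.0282, 0.1762]
orientation: [3.141, 0.0, 1.411]
contact_force: [0.8, 0.6, -0.1]
gripper_width: 0.0608
finger_force: 0.0
[ 306   41   34   47 1505] ctr [491.5  93.8] size [29.5 39.3] longaxis deg 80.0
[ 304   93   32  104 3209] ctr [477.2  21.6] size [29.7 97.9] longaxis deg 80.4
---top only
wall 182 [-24.3 -21.3 -18.8]
wall 205 [26.  29.1 32.2]
end 71 [81.1 82.  83. ]
y range -83.1793145679805 83.00091357681939
```

View pics/w5.png

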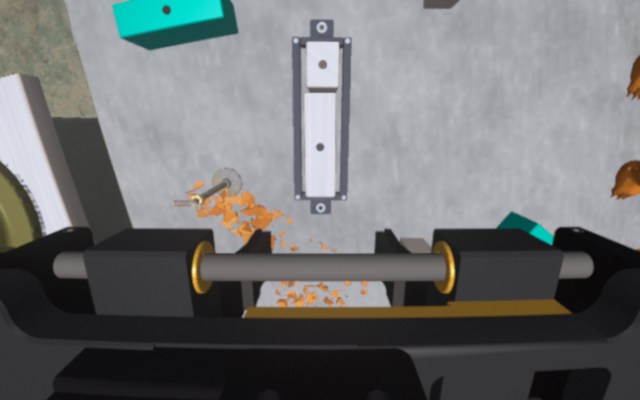

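Both blocks stand in line in the frame, with their holes at (323,65) and (320,147). They are parallel to it, with top faces at block height. The robot is clear, so I hand in.

```bash
python3 -c "
from bench import job;print(job.hand_in())"
```

```text
the job is handed in; nothing more can be done
None
```

The 40 mm block now stands in the gap beside the 100 mm block and the job is handed in after about 10 s of the 40 s; the last wrist image showed both blocks upright and in line in the frame, and the hand-in returned no verdict.

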